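# Lock the specimen row with the taper wedge

## Task

Two graphite test blocks and a tapered end block sit loosely in a row in the specimen nest. Pick up the taper wedge from the bench, put its narrow end into the open gap at the end of the row and drive it in along the nest plate until it jams, so that the row is pressed tight with no gaps left, then let go. Leave the straight-sided spacer bar where it is.

Things in the scene. Friction and masses are not known exactly. Their poses are not given: they have to be found in the camera images.
- wedge_head (a point): Loose grey plastic taper wedge on the bench, 45 mm high. Point: centre of its parallel head, half-way up, under a dark dot; z up, +x to the nose, away from the robot. Head 50 mm long (x), 40 wide (y): grip across y. From x=+25 mm it tapers 70 mm to a 12 mm wide nose. +y side straight (y=+20); only -y side slopes, to y=+8 at the nose. 0.25 kg, slippery. Swaps places with the spacer.
- wedge_home (a point): Fixed point of the nest (red plate, white stops; place, yaw vary): the head's centre ends here, axes alike, when the wedge jams. From here: plate top z=-22.5 mm (10 over the bench), front edge x=-85; gap mouth x=+30, open to -x, 28 to 33 mm wide at first, 38 when tight; fixed stop along its +y side at y=+20; tops z=+22.5. The wedge slides on the plate; 3 to 12 N shifts the row, then it jams hard.
- jaw_mid (a point): Tapered end block (loose, grey plastic), last in the row, next to the gap; 70 mm deep (x), 45 high, axes as wedge_home. Point: mid-depth, half-way up, 18 mm from its flat -y face, which looks to the graphite blocks; its +y face slopes like the wedge, from y=+7 (-x end) to +35 mm. Row tight: point at x=+65, y=-25 mm from wedge_home; it starts 5 to 10 mm to +y of that.
- spacer_mid (a point): Bystander: loose straight grey plastic bar on the bench, 120 mm long (x), 40 wide (y), 45 high, parallel sides, too wide for the gap, also with a dark dot on top; the point is its centre. It stays where it is.
Not all that is in view belongs to the job. What is shaped like the part that bears jaw_mid but brown or purple is not meant. What is shaped like the part that bears wedge_head but blue or brown is not meant.

How it is judged:
At the end, for the whole second after the job is handed in: Wedge flat on the plate (5 mm), nose first, in line with the nest (0.12 rad), its head within 5 mm of wedge_home in y and 7 mm short to 10 mm past it in x; end block upright, within 3 mm of its tight place in y (-25 mm from wedge_home) and 15 mm in x; spacer bar moved under 30 mm (x of wedge_head in the frame of wedge_home between -0.007 and 0.01 m and y of wedge_head in the frame of wedge_home between -0.005 and 0.005 m and z of wedge_head in the frame of wedge_home between -0.005 and 0.005 m and angle between each of wedge_head, jaw_mid's own z axis and vertical below 0.1 rad and angle between the x axis of wedge_head and the x axis of wedge_home, either way round below 0.12 rad and y of jaw_mid in the frame of wedge_home between -0.028 and -0.022 m and x of jaw_mid in the frame of wedge_home between 0.05 and 0.08 m and distance of spacer_mid from where it was at the start of the episode below 0.03 m); the robot touches nothing.
It fails at once if the straight spacer bar is moved by more than 30 mm (distance of spacer_mid from where it was at the start of the episode above 0.03 m).
It also fails if it takes over 50 s, if anything falls off the work surface, if the arm or the gripper's body presses on something with over 40 N, if the wrist force passes 120 N, or if a joint passes its speed limit or range.

## Robot

A 7-joint arm with a two-finger parallel gripper is mounted at the origin on the work surface. World frame = base frame: x ahead of the robot, y to its left, z up, the work surface at z = 0. Lengths are in m, angles in rad, forces in N, time in s.
With the tool pointing down it reaches from about 0.4 to 0.9 m from the base axis. Payload 5.6 kg.
Tool frame: the origin (TCP) lies on the front face of the gripper's body, between the roots of the fingers; the fingertips stand 88 mm ahead of it and the grasp point (between the pads) lies 69 mm ahead of it (arm.hold_point_z is the distance from the TCP to the grasp point, in m); z points along the fingers, y is the direction in which the jaws open and shut (so a half turn about z gives the same grasp; the last joint's range is limited). The gripper opens to 92 mm and grips with 3 to 60 N. Pads are 20 mm wide; open, the fingers measure 128 mm over their backs; the gripper's body (75 mm by 189 mm) begins 69 mm behind the grasp point.
Start: joints at [1.194, 0.468, -0.012, 1.603, 0.006, 1.071, -0.056], TCP at [0.213, -0.614, 0.303] pointing down, gripper open.
Joint ranges: [-2.53, 2.53], [-0.31, 2.02], [-1.57, 1.55], [0.28, 2.44], [-1.29, 4.43], [0.15, 1.84], [-2.92, 2.92]. Speed limits (rad/s): [2.57, 2.57, 3.14, 3.14, 3.14, 3.14, 3.14].

## Interface

Orientations are given as a unit quaternion [w, x, y, z].
In Python, from workcell import arm gives the robot as it stands. The module is installed in compiled form; this text tells all that it offers.
- The arm moves only by the shell command python3 -m creep 'ROWS' [OPENING] [FORCE]. ROWS is JSON, a list of rows, each a list of 4 numbers: the shift along the tool's x, y, z in cm, then the turn about the tool's z in units of 6 degrees (1.0 is 6 degrees). In form: [[dx, dy, dz, twist], ...]. A call has 1 to 10 rows; each row is the pose to reach, as a shift and turn from the pose commanded when the call began, along the tool's axes at that moment; what a row does not reach only later rows make up. A row lasts 1/8 s, in which the tool goes at most 62.5 mm and 10.7 degrees, less where a joint would pass 70% of its speed; a pose out of reach is approached as far as the arm can. A call with a gripper value outside its range is refused whole. OPENING is the opening, from -1 (shut) to 1 (fully open), so that 0 is half open, set as the call begins (- or left out, the last holds). The fingers move at their own pace and stop on an object; FORCE is the grip in N (left out, the last holds). Time passes only in rows, so rows that repeat a pose let the fingers close. It gives the time, the measured TCP pose, the force and the opening at its end, in the units of the state.
- arm.get_state(): the state, without advancing time (a new reading comes with each control period).
- arm.read_camera(name): name is "scene" or "top" or "wrist"; returns the picture (420x560x3 uint8, blue, green, red); there is no depth.
- arm.camera_params(name): a dict with "intrinsics" (3x3 intrinsics, pixels), "position" and "rotation" of the camera in the world. Camera axes: x right, y down, z forward; pixel columns grow to the right and rows downward; lengths in m; the calibration is good to about 2 mm. A picture is of the moment at which its call begins: read the wrist's pose just before it. camera_params takes no time and is no camera call; for the wrist camera it gives the pose at the moment of the call.
- arm.sign_off(): hands the job in, once; it reports no verdict.
The state is a dict: "clock": time; "joint_pos": joint angles; "dq": joint speeds; "joint_torque": joint torques, N m; "tool_pos": TCP position; "tcp_rot": TCP orientation; "ft_force": force on the tool from outside, world axes, zero at the start; "torque": the same for the moment, N m; "finger_gap": finger opening in m.
Only numpy, scipy, OpenCV 4.12 (cv2) and the standard library are available. Lean on these libraries where they do the work, as an engineer would, in place of code of your own. Each camera call takes 0.05 s, during which the arm holds its last target.

## Working session

There is one attempt and no reset: what is moved stays moved. The work goes in short steps, Python scripts to look and compute and a shell command to move; the robot and the scene stay as the last step left them, time stands still between calls to the robot, and variables do not carry over. Pictures are saved under pics/ and viewed, and the job is handed in when it is done.

```bash
mkdir -p pics
python3 - <<'E'
from workcell import arm
import cv2
s=arm.get_state(); print({k:(v if not hasattr(v,'__len__') else [round(float(x),4) for x in v]) for k,v in s.items()})
for n in ("scene","top","wrist"):
    p=arm.camera_params(n); print(n,p)
    cv2.imwrite(f"pics/{n}0.png",arm.read_camera(n))
E
```

```text
{'clock': 0.0, 'joint_pos': [1.194, 0.4684, -0.0116, 1.6036, 0.006, 1.0714, -0.0563], 'dq': [0.0005, -0.0021, 0.0003, -0.0013, 0.0006, 0.0015, 0.0002], 'joint_torque': [-0.0005, -52.0579, -0.0126, -24.3757, -0.0565, 0.0173, 0.0002], 'tool_pos': [0.2128, -0.6137, 0.3017], 'tcp_rot': [-0.0009, 0.9861, 0.1661, -0.0002], 'ft_force': [-0.3695, -0.6882, 0.5166], 'torque': [-0.0014, 0.0778, 0.0258], 'finger_gap': 0.09176002342741593}
scene {'intrinsics': array([[395.2879203 ,   0.        , 275.8383992 ],
       [  0.        , 395.2879203 , 208.97230028],
       [  0.        ,   0.        ,   1.        ]]), 'position': array([ 1.2694898 , -0.15270284,  0.52933378]), 'rotation': array([-0.36363304,  0.68505242,  0.54982445, -0.3101085 ])}
top {'intrinsics': array([[538.69062274,   0.        , 277.39701287],
       [  0.        , 538.69062274, 198.53289929],
       [  0.        ,   0.        ,   1.        ]]), 'position': array([0.36131802, 0.00519379, 1.19832247]), 'rotation': array([-0.05622422,  0.70735172, -0.70164042,  0.0647542 ])}
wrist {'intrinsics': array([[369.43263882,   0.        , 280.27395236],
       [  0.        , 369.43263882, 206.00210941],
       [  0.        ,   0.        ,   1.        ]]), 'position': array([ 0.27557379, -0.59098453,  0.38306981]), 'rotation': array([ 0.0962162 ,  0.80926461, -0.57526423, -0.07003068])}
```

View pics/top0.png

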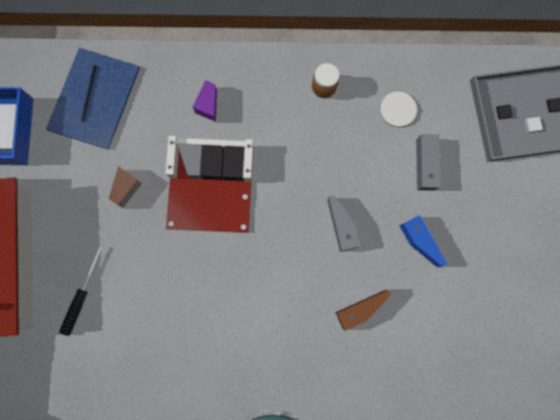

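View pics/scene0.png

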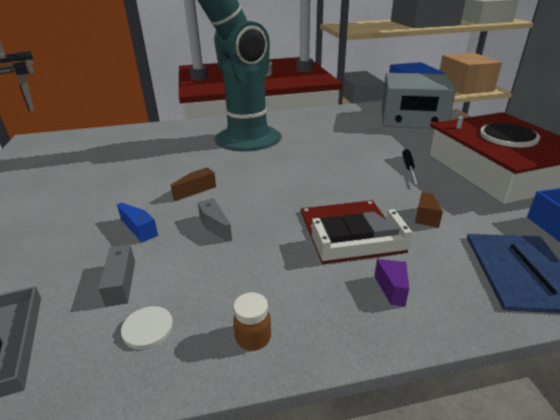

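View pics/wrist0.png

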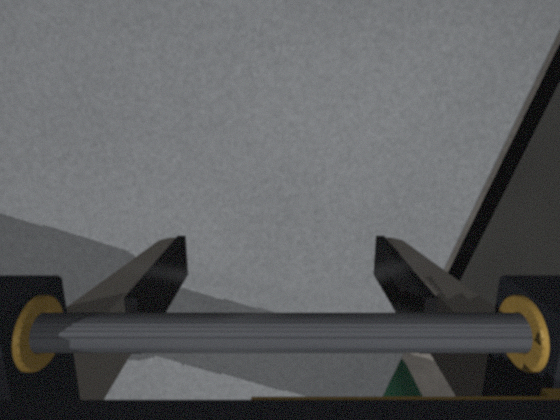

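```bash
cat > h.py <<'E'
import numpy as np, cv2
from scipy.spatial.transform import Rotation as R
from workcell import arm
def rot(q): return R.from_quat(np.r_[q[1:],q[0]])
def ray(p,uv):
    K=np.array(p["intrinsics"]); d=np.linalg.solve(K,np.r_[uv,1.]); return rot(p["rotation"]).apply(d)
def onplane(p,uv,z):
    d=ray(p,uv); o=np.array(p["position"]); return o+d*(z-o[2])/d[2]
def proj(p,X):
    c=rot(p["rotation"]).inv().apply(np.atleast_2d(X)-p["position"]); c=c@np.array(p["intrinsics"]).T; return c[:,:2]/c[:,2:]
E
python3 - <<'E'
import cv2
im=cv2.imread("pics/top0.png")
a=cv2.resize(im[125:240,155:265],None,fx=5,fy=5,interpolation=cv2.INTER_CUBIC);cv2.imwrite("pics/nest0.png",a)
a=cv2.resize(im[120:340,310:460],None,fx=2.7,fy=2.7,interpolation=cv2.INTER_CUBIC)
a=cv2.resize(im[185:265,315:375],None,fx=7,fy=7,interpolation=cv2.INTER_CUBIC);cv2.imwrite("pics/wedge0.png",a)
E
```

```text
(no output)
```

View pics/nest0.png

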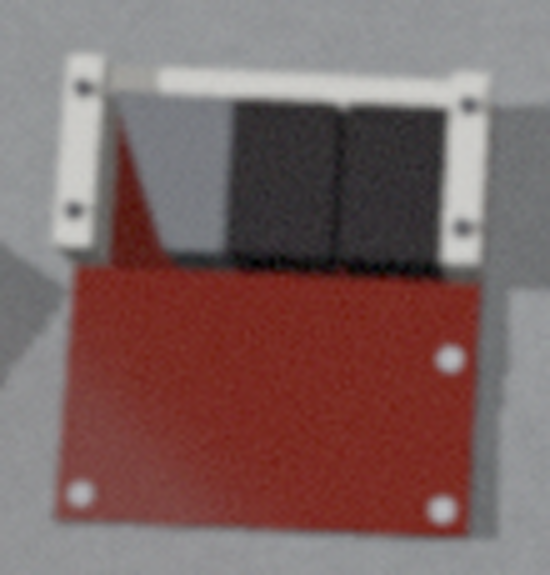

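View pics/wedge0.png

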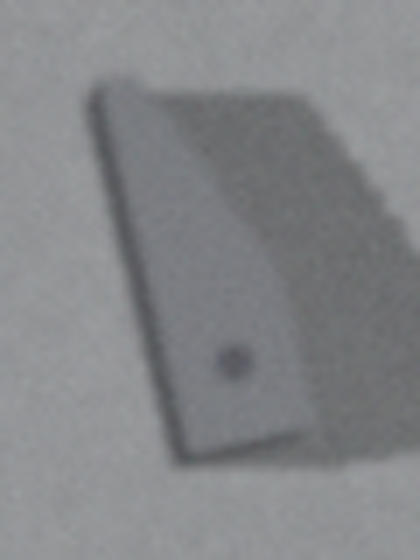

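```bash
cat > m.py <<'E'
from h import *
p=arm.camera_params("top")
f=lambda u,v,s,o:((u+.5)/s-.5+o[0],(v+.5)/s-.5+o[1])
N=(155,125); W=(315,185)
fl=onplane(p,f(55,521,5,N),.01)[:2]; fr=onplane(p,f(469,536,5,N),.01)[:2]
bl=onplane(p,f(76,265,5,N),.01)[:2]; br=onplane(p,f(482,283,5,N),.01)[:2]
print("plate",fl,fr,np.linalg.norm(fl-fr),"yaw front",np.arctan2(*(fl-fr)[::-1])-np.pi/2, "left",np.arctan2(*(bl-fl)[::-1]),"right",np.arctan2(*(br-fr)[::-1]))
# left stop top inner edge
a=onplane(p,f(108,58,5,N),.055)[:2]; b=onplane(p,f(98,248,5,N),.055)[:2]; print("stop",a,b,np.linalg.norm(a-b),np.arctan2(*(a-b)[::-1]))
c=onplane(p,f(449,75,5,N),.055)[:2]; d=onplane(p,f(441,266,5,N),.055)[:2]; print("rstop",c,d,np.arctan2(*(c-d)[::-1]),np.linalg.norm(b-d))
dot=onplane(p,f(233,362,7,W),.045)[:2]
n=onplane(p,f(100,92,7,W),.045)[:2]; h=onplane(p,f(188,457,7,W),.045)[:2]; k=onplane(p,f(312,430,7,W),.045)[:2]
print("dot",dot,"len",np.linalg.norm(n-h),"yaw",np.arctan2(*(n-h)[::-1]),"width",np.linalg.norm(h-k),np.arctan2(*(h-k)[::-1])-np.pi/2)
E
python3 m.py
```

```text
plate [0.49675434 0.23830067] [0.49163305 0.05520068] 0.18317159759729748 yaw front -0.02796265498204864 left -0.039077861716691135 right -0.03493049498570884
stop [0.69582791 0.21492215] [0.61059039 0.21592326] 0.08524340143950009 -0.011744335507214976
rstop [0.68971227 0.06536388] [0.6040694 0.0673342] -0.02300215910584165 0.14873208288204146
dot [ 0.47990809 -0.16017427] len 0.11601444697852714 yaw 0.2251166560821123 width 0.03910538526497639 0.22076633354974584
```

Candidates for the wedge in the top picture are grey tapered (348,237), blue tapered (425,240), brown tapered (362,310) and the grey parallel bar (429,162). I choose the grey tapered one with the dot at (348,237); the crop shows a single slope on its right (-y) side, length 116 mm and width 39 mm, which match. The end block candidates are grey in the nest at (190,160), purple (206,100) and brown (124,187), so it's the grey one.

```bash
cat >> h.py <<'E'
def plan(x,y,z,yaw,n=True):
    s=arm.get_state(); r=rot(s["tcp_rot"]); d=r.inv().apply(np.array([x,y,z])-s["tool_pos"])*100
    ax=r.apply([1,0,0]); cur=np.arctan2(ax[1],ax[0]); tw=(cur-yaw)
    print("t",round(s["clock"],2),"tcp",np.round(s["tool_pos"],4),"yaw",round(cur,4),"tilt",np.round(r.apply([0,0,1]),3),"-> rows",np.round(d,2),"twist",round(np.degrees(tw)/6,3))
E
python3 -c "
from h import *
plan(.48,-.16,.24,.222)"
```

```text
t 0.15 tcp [ 0.2128 -0.6138  0.302 ] yaw 0.3337 tilt [-0.001  0.001 -1.   ] -> rows [ 40.11 -34.12   6.24] twist 1.067
```

```bash
python3 -m creep '[[4.5,-4.4,0.6,0.2],[9,-8.8,1.2,0.4],[13.5,-13.2,2,0.6],[18,-17.6,2.8,0.8],[22.5,-22,3.6,1],[27,-26.4,4.4,1.07],[31.5,-30.8,5.2,1.07],[34,-34,6,1.07],[34,-34,6,1.07],[34,-34,6,1.07]]' 1 30
python3 - <<'E'
from h import *
plan(.48,-.16,.095,.222)
p=arm.camera_params("wrist"); im=arm.read_camera("wrist"); cv2.imwrite("pics/w1.png",im)
import pickle; pickle.dump(p,open("w1.pkl","wb"))
E
```

```text
clock: 1.4
tool_pos: [0.4226, -0.1821, 0.2427]
tcp_rot: [0.0, 0.994, 0.11, -0.0]
ft_force: [-1.0, -0.7, -0.5]
finger_gap: 0.0919
t 1.4 tcp [ 0.4226 -0.1821  0.2427] yaw 0.2213 tilt [-0. -0. -1.] -> rows [ 6.09 -0.9  14.76] twist -0.007
```

View pics/w1.png

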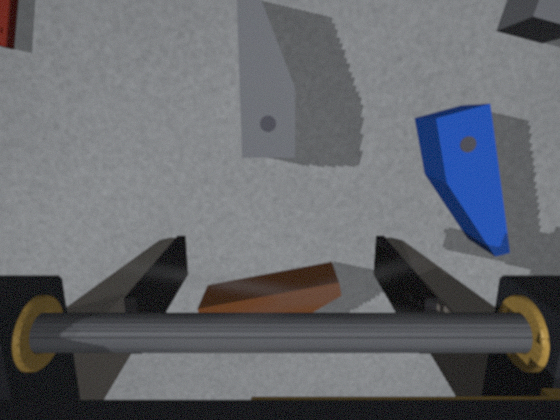

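The grey wedge is seen close up: dot at (268,124), straight left edge from (238,0) to (243,157), back right corner at (295,157). The brown one is at (270,290) and the blue one at (468,145).

Run:
```python
from h import *
import pickle; p=pickle.load(open("w1.pkl","rb"))
g=lambda u,v,z=.045:onplane(p,(u,v),z)[:2]
d=g(268,124);a=g(238,0);b=g(243,157);c=g(295,157)
print(d,"yaw",np.arctan2(*(a-b)[::-1]),np.arctan2(*(b-c)[::-1])-np.pi/2,"w",np.linalg.norm(b-c))
e=(a-b)/np.linalg.norm(a-b); print("dot from corner",(d-b)@e, np.cross(e,d-b))
for q in (d,.5*d+.5*np.array([.4799,-.1602])): plan(*q,.095,.222)
```

```text
[ 0.47975111 -0.15850802] yaw 0.2302217951715201 0.22224973807976567 w 0.03913509630404501
dot from corner 0.024097883242305045 -0.019201595706637258
t 1.45 tcp [ 0.4225 -0.1827  0.2427] yaw 0.2199 tilt [-0.    -0.001 -1.   ] -> rows [ 6.12 -1.12 14.77] twist -0.02
t 1.45 tcp [ 0.4225 -0.1827  0.2427] yaw 0.2199 tilt [-0.    -0.001 -1.   ] -> rows [ 6.11 -1.03 14.77] twist -0.02<stdin>:6: DeprecationWarning: Arrays of 2-dimensional vectors are deprecated. Use arrays of 3-dimensional vectors instead. (deprecated in NumPy 2.0)
```

Both cameras agree to within 2 mm, and the sizes fit. I'll move above it, descend, then close.

```bash
python3 -m creep '[[4,-0.8,3,0],[6.1,-1.1,7,-0.05],[6.1,-1.1,11,-0.05],[6.1,-1.1,14,-0.05],[6.1,-1.1,14.7,-0.05],[6.1,-1.1,14.7,-0.05],[6.1,-1.1,14.7,-0.05]]' 1; python3 -m creep '[[0,0,0,0],[0,0,0,0],[0,0,0,0],[0,0,0,0],[0,0,0,0],[0,0,0,0]]' -1 50; python3 -m creep '[[0,0,0,0],[0,0,-2,0],[0,0,-3.5,0],[0,0,-3.5,0]]'
python3 - <<'E'
from h import *
cv2.imwrite("pics/w2.png",arm.read_camera("wrist"))
plan(.54,.197,.13,-.028)
E
```

```text
clock: 2.33
tool_pos: [0.4806, -0.1581, 0.097]
tcp_rot: [0.001, 0.994, 0.113, 0.001]
ft_force: [0.3, -0.4, -0.9]
finger_gap: 0.092
clock: 3.08
tool_pos: [0.4799, -0.1575, 0.0956]
tcp_rot: [0.0, 0.994, 0.113, -0.0]
ft_force: [-0.6, 0.1, 0.3]
finger_gap: 0.0394
clock: 3.58
tool_pos: [0.4804, -0.1576, 0.1316]
tcp_rot: [0.0, 0.994, 0.113, 0.001]
ft_force: [-0.1, -0.2, -2.9]
finger_gap: 0.0396
t 3.62 tcp [ 0.48   -0.1575  0.131 ] yaw 0.2267 tilt [ 0.001 -0.    -1.   ] -> rows [ 13.81 -33.19   0.09] twist 2.433
```

View pics/w2.png

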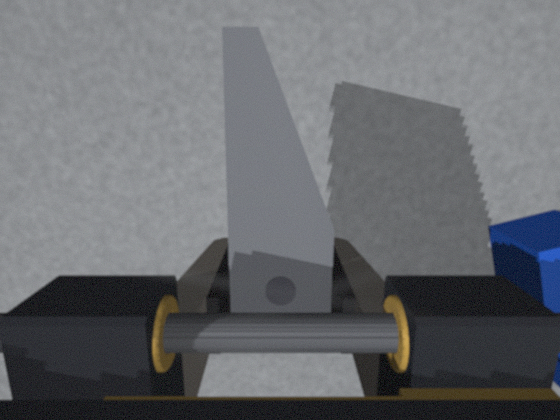

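The wedge is held square: dot at (281,291) between the fingers, nose at (240,27), and about 2.5 N of weight on the wrist. Next I'll move in front of the nest.

Run:
```python
from h import *
p=arm.camera_params("wrist"); s=arm.get_state()
X=onplane(p,(281,291),.0804); print("dot in tool mm",1000*rot(s["tcp_rot"]).inv().apply(X-s["tool_pos"]))
a=onplane(p,(222,28),.0804);b=onplane(p,(229,250),.0804); print("held yaw",np.arctan2(*(a-b)[1::-1]))
plan(.49,.196,.131,-.028)
```

```text
dot in tool mm [ 0.57272507 -0.98460642 50.58472448]
held yaw 0.2246677456881517
t 3.62 tcp [ 0.48   -0.1575  0.131 ] yaw 0.2267 tilt [ 0.001 -0.    -1.   ] -> rows [ 8.920e+00 -3.422e+01 -1.000e-02] twist 2.433
```

```bash
python3 -m creep '[[0.5,-3.5,0,0.2],[1.5,-8,0,0.6],[2.7,-12.5,0,1],[4,-17,0,1.4],[5.3,-21.5,0,1.8],[6.6,-26,0,2.2],[7.8,-30,0,2.43],[8.9,-33,0,2.43],[8.9,-34.2,0,2.43],[8.9,-34.2,0,2.43]]'
python3 - <<'E'
from h import *
plan(.5,.196,.131,-.028)
cv2.imwrite("pics/t3.png",cv2.resize(arm.read_camera("top")[110:260,130:300],None,fx=4,fy=4,interpolation=cv2.INTER_CUBIC))
cv2.imwrite("pics/w3.png",arm.read_camera("wrist"))
E
```

```text
clock: 4.88
tool_pos: [0.4888, 0.1957, 0.13]
tcp_rot: [0.0, 1.0, -0.013, -0.001]
ft_force: [-1.0, -0.1, -1.3]
finger_gap: 0.0396
t 4.88 tcp [0.4888 0.1957 0.13  ] yaw -0.0265 tilt [-0.002 -0.001 -1.   ] -> rows [ 1.12 -0.06 -0.1 ] twist 0.015
```

View pics/t3.png

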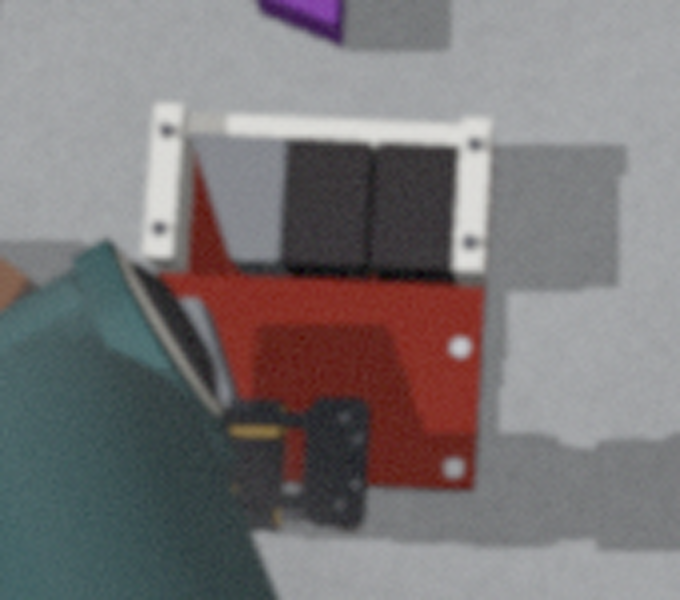

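View pics/w3.png

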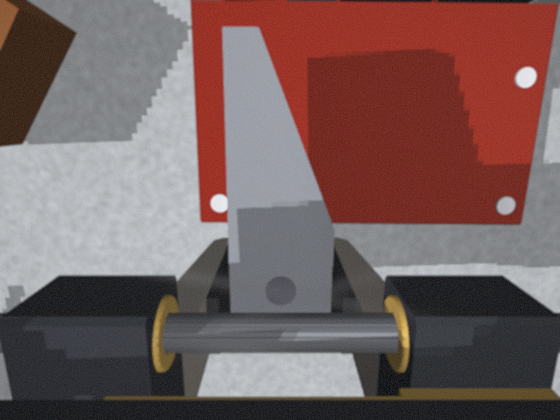

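The wedge is still held square. The wrist view shows the plate's front corners at (202,222) and (520,224), and the top view shows the gap mouth clear ahead of the nose. I'll use these corners to check the nest yaw.

Run:
```python
from h import *
p=arm.camera_params("wrist"); g=lambda u,v,z=.01:onplane(p,(u,v),z)[:2]
fl=g(202,222);fr=g(520.5,224);l=g(193,2);r=g(558,2)
print(fl,fr,np.linalg.norm(fl-fr),"yaw",np.arctan2(*(fl-fr)[::-1])-np.pi/2,np.arctan2(*(l-fl)[::-1]),np.arctan2(*(r-fr)[::-1]))
p=arm.camera_params("top"); im=arm.read_camera("top"); cv2.imwrite("pics/t3full.png",im)
# overlay predicted stop inner line, front edge, jaw tight place
def home(x,y,yaw,pts): 
    c,s_=np.cos(yaw),np.sin(yaw); return [[x+c*a-s_*b,y+s_*a+c*b,.0325+z] for a,b,z in pts]
P=[(-.085,.02,-.0225),(-.085,-.1,-.0225),(.03,.02,.0225),(.1,.02,.0225),(.03,.02,-.0225),(.1,.02,-.0225)]
print(np.round((proj(p,home(.580,.197,-.028,P))-[130,110])*4+1.5,0))
```

```text
[0.49855872 0.23950712] [0.4922037  0.05871494] 0.18090383176576574 yaw -0.035136463600632606 -0.03950685514157656 -0.03617600824916714
[[178. 479.]
 [395. 487.]
 [178. 258.]
 [187. 133.]
 [192. 276.]
 [200. 155.]]
```

Wrist and top views put home at about (0.581, 0.198) with yaw about -0.033. I'll lower onto the plate.

```bash
python3 -m creep '[[0.5,-0.1,0.8,0.06],[1.1,-0.2,1.6,0.06],[1.1,-0.2,2.3,0.06],[1.1,-0.2,2.3,0.06],[1.1,-0.2,2.4,0.06],[1.1,-0.2,2.4,0.06]]'
python3 - <<'E'
from h import *
plan(.551,.196,.1056,-.033)
cv2.imwrite("pics/w4.png",arm.read_camera("wrist"))
cv2.imwrite("pics/t4.png",cv2.resize(arm.read_camera("top")[110:260,130:300],None,fx=4,fy=4,interpolation=cv2.INTER_CUBIC))
E
```

```text
clock: 5.78
tool_pos: [0.5007, 0.1977, 0.1068]
tcp_rot: [-0.0, 1.0, -0.017, 0.0]
ft_force: [-0.1, 0.0, -2.5]
finger_gap: 0.0399
t 5.78 tcp [0.5007 0.1977 0.1068] yaw -0.0336 tilt [ 0.  0. -1.] -> rows [ 5.03 -0.    0.12] twist -0.006
```

View pics/w4.png

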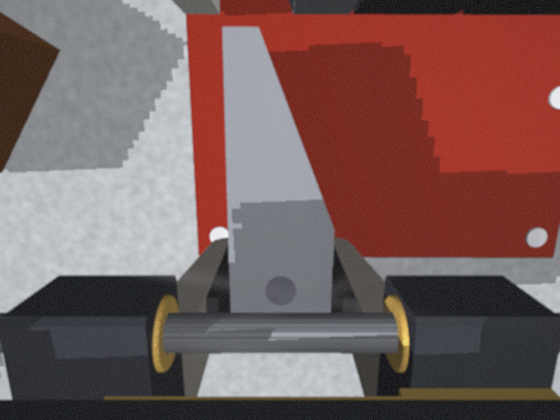

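View pics/t4.png

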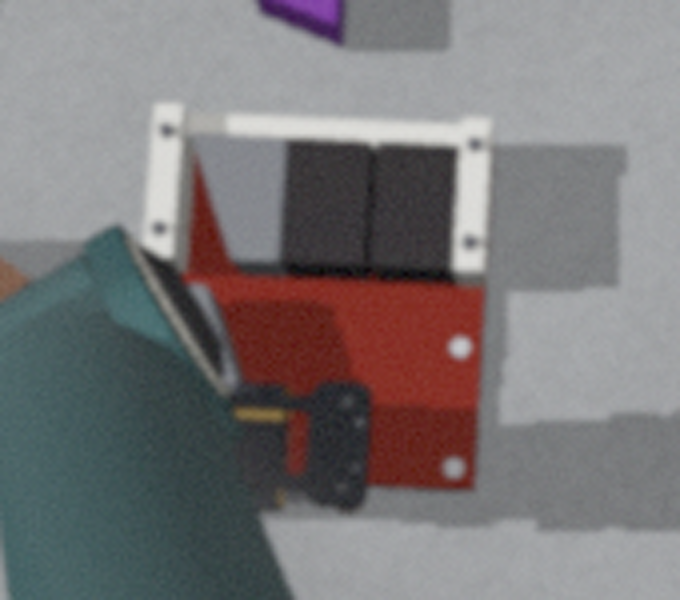

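The wedge is flat just above the plate. In the wrist view the gap mouth shows at the top as red between columns 220 and 292, and the nose spans columns 222 to 260. I'll compare their lateral positions.

Run:
```python
from h import *
im=cv2.imread("pics/w4.png"); cv2.imwrite("pics/w4c.png",cv2.resize(im[0:60,160:320],None,fx=4.5,fy=4.5,interpolation=cv2.INTER_CUBIC))
p=arm.camera_params("wrist"); g=lambda u,v,z:onplane(p,(u,v),z)[:2]
yaw=-.033; ey=np.array([-np.sin(yaw),np.cos(yaw)]);ex=np.array([ey[1],-ey[0]]);H=np.array([.581,.198])
for n,q in dict(stop=g(220,10,.01),jaw=g(292,12,.01),noseL=g(222,28,.0563),noseR=g(261,28,.0563),dot=g(281,291,.0563)).items(): print(n,q,"home frame",1000*np.round([(q-H)@ex,(q-H)@ey],4))
```

```text
stop [0.613295   0.22191184] home frame [31.5 25. ]
jaw [0.61144152 0.19029731] home frame [30.7 -6.7]
noseL [0.59587643 0.21508548] home frame [14.3 17.6]
noseR [0.59545107 0.20226787] home frame [14.3  4.7]
dot [0.50102851 0.19875282] home frame [-80.   -1.9]
```

View pics/w4c.png

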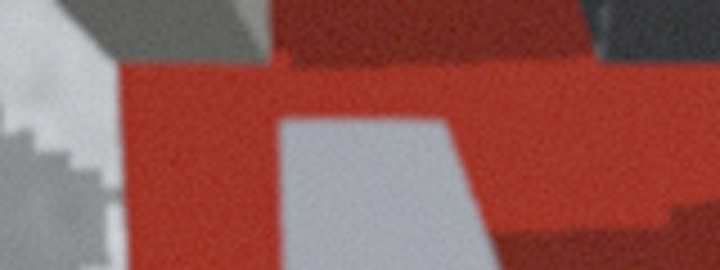

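```bash
python3 -m creep '[[1,-0.1,0,0],[2,-0.2,0,0],[3,-0.2,0,0],[4,-0.2,0.05,0],[4,-0.2,0.1,0],[4,-0.2,0.1,0],[4,-0.2,0.1,0]]'
python3 - <<'E'
from h import *
plan(.551,.196,.1056,-.033)
cv2.imwrite("pics/w5.png",arm.read_camera("wrist"))
E
```

```text
clock: 6.75
tool_pos: [0.5404, 0.1983, 0.1057]
tcp_rot: [0.0, 1.0, -0.017, -0.0]
ft_force: [0.3, -0.7, -1.8]
finger_gap: 0.0399
t 6.75 tcp [0.5404 0.1983 0.1057] yaw -0.0335 tilt [-0. -0. -1.] -> rows [1.06 0.19 0.01] twist -0.005
```

View pics/w5.png

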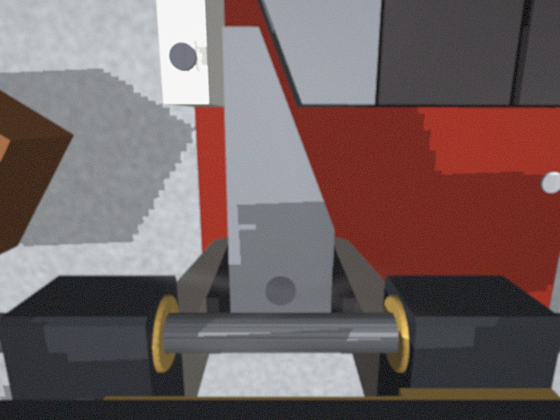

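The nose is inside the gap: the stop's inner top edge is at columns 207 to 209, the wedge's straight edge at 222 to 226, and the jaw edge runs from (262,0) to (300,104). The wedge should shift toward the stop.

Run:
```python
from h import *
im=cv2.imread("pics/w5.png"); cv2.imwrite("pics/w5c.png",cv2.resize(im[0:130,150:310],None,fx=4.5,fy=4.5,interpolation=cv2.INTER_CUBIC))
p=arm.camera_params("wrist"); g=lambda u,v,z=.055:onplane(p,(u,v),z)[:2]
A=g(207,2);B=g(209.5,103);C=g(223,28);D=g(229,250)
print(A,B,C,D,"yaw stop",np.arctan2(*(A-B)[::-1]),"yaw wedge",np.arctan2(*(C-D)[::-1]))
J1=g(262,2);J2=g(300,104);print(J1,J2,"jaw slope",np.arctan2(*(J1-J2)[::-1]),"mouth",np.linalg.norm(J2-B))
e=(A-B)/np.linalg.norm(A-B); print("gap mm",[float(1000*(e[0]*(q-B)[1]-e[1]*(q-B)[0])) for q in (C,D)])
```

```text
[0.64342286 0.22004582] [0.61192718 0.22169803] [0.63550774 0.21540332] [0.55816649 0.21850605] yaw stop -0.052410350013467 yaw wedge -0.04009598079443494
[0.64283477 0.20223794] [0.61057544 0.1905769 ] jaw slope 0.3468634105635509 mouth 0.031150471430027356
gap mm [-5.050769080443836, -6.003919757653503]
```

View pics/w5c.png

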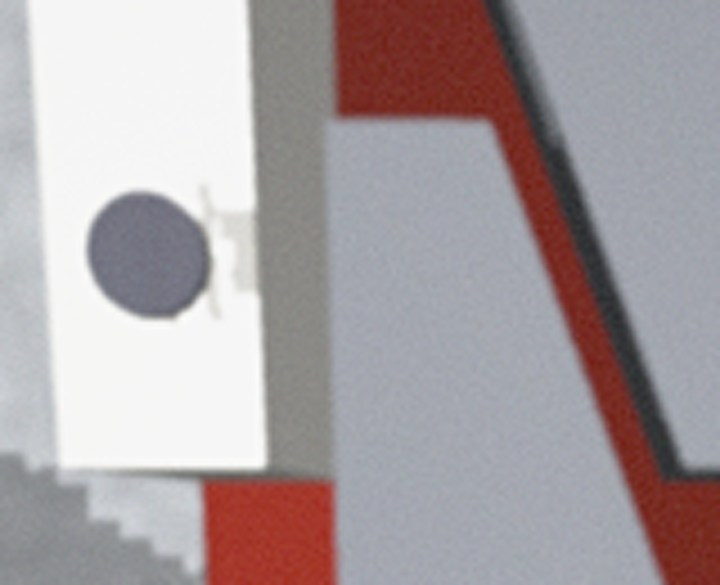

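```bash
python3 -m creep '[[0,-0.2,0.03,0],[0,-0.4,0.03,0],[0,-0.4,0.03,0]]'; python3 -m creep '[[0,-0.1,0,0.05],[0,-0.1,0,0.05]]';  python3 -m creep '[[0,-0.1,0,0],[0,-0.1,0,0]]'
python3 - <<'E'
from h import *
plan(.551,.196,.1056,-.033)
cv2.imwrite("pics/w6.png",arm.read_camera("wrist")[0:300,100:400])
E
```

```text
clock: 7.18
tool_pos: [0.541, 0.2026, 0.1057]
tcp_rot: [-0.0, 1.0, -0.017, 0.0]
ft_force: [-1.0, -0.4, 3.0]
finger_gap: 0.0396
clock: 7.42
tool_pos: [0.5411, 0.2031, 0.1057]
tcp_rot: [0.0, 1.0, -0.02, 0.0]
ft_force: [-0.6, -1.6, 6.7]
finger_gap: 0.0398
clock: 7.68
tool_pos: [0.5412, 0.2041, 0.1057]
tcp_rot: [0.0, 1.0, -0.02, 0.0]
ft_force: [-0.4, -2.1, 5.4]
finger_gap: 0.0398
t 7.67 tcp [0.5412 0.2041 0.1057] yaw -0.0394 tilt [ 0. -0. -1.] -> rows [1.01 0.77 0.01] twist -0.061
```

View pics/w6.png

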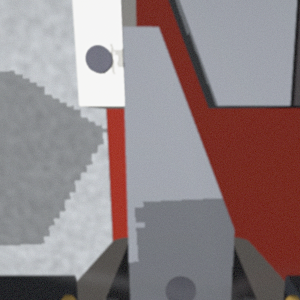

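The wedge is resting on the plate (5–7 N up) and its straight side is touching the stop, with no visible gap. I'll drive it in.

```bash
python3 -m creep '[[0.8,0,0,0],[1.6,0,0,0],[2,0,0,0],[2,0,0,0]]' - 60; python3 -m creep '[[0.5,0,0,0],[1,0,0,0],[1,0,0,0]]';  python3 - <<'E'
from h import *
plan(.581,.2025,.1056,-.0394)
cv2.imwrite("pics/w7.png",arm.read_camera("wrist"))
E
```

```text
clock: 8.22
tool_pos: [0.5608, 0.2032, 0.1056]
tcp_rot: [0.0, 1.0, -0.02, -0.0]
ft_force: [-2.4, -1.9, 7.0]
finger_gap: 0.0396
clock: 8.6
tool_pos: [0.5705, 0.2028, 0.1056]
tcp_rot: [0.0, 1.0, -0.02, -0.001]
ft_force: [-3.6, -2.9, 7.6]
finger_gap: 0.0395
t 8.6 tcp [0.5705 0.2028 0.1056] yaw -0.0393 tilt [-0.001 -0.001 -1.   ] -> rows [ 1.05 -0.01  0.  ] twist 0.001
```

View pics/w7.png

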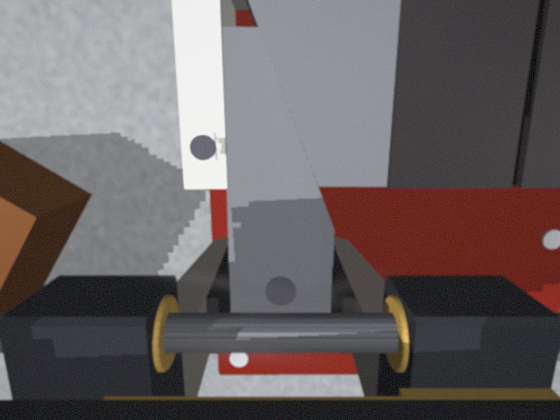

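The wedge now contacts the end block along the whole slope (line from (262,30) to (320,185)). The remaining row gap is at about (540,50). I'll continue in small steps.

```bash
python3 -m creep '[[0.25,0,0,0],[0.5,0,0,0],[0.5,0,0,0]]';  python3 -m creep '[[0.15,0,0,0],[0.3,0,0,0],[0.3,0,0,0]]'; python3 -m creep '[[0.1,0,0,0],[0.2,0,0,0],[0.2,0,0,0]]'
python3 - <<'E'
from h import *
plan(.581,.2025,.1056,-.0394)
cv2.imwrite("pics/w8.png",arm.read_camera("wrist"))
E
```

```text
clock: 9.02
tool_pos: [0.5742, 0.2026, 0.1057]
tcp_rot: [0.001, 1.0, -0.019, -0.002]
ft_force: [-7.4, -2.7, 11.9]
finger_gap: 0.0396
clock: 9.4
tool_pos: [0.5769, 0.2025, 0.1057]
tcp_rot: [0.001, 1.0, -0.019, -0.002]
ft_force: [-8.8, -4.1, 11.9]
finger_gap: 0.0397
clock: 9.78
tool_pos: [0.5788, 0.2024, 0.1056]
tcp_rot: [0.001, 1.0, -0.019, -0.002]
ft_force: [-9.5, -3.5, 12.4]
finger_gap: 0.0397
t 9.78 tcp [0.5788 0.2024 0.1056] yaw -0.0384 tilt [-0.005 -0.002 -1.   ] -> rows [ 0.22 -0.02  0.  ] twist 0.009
```

View pics/w8.png

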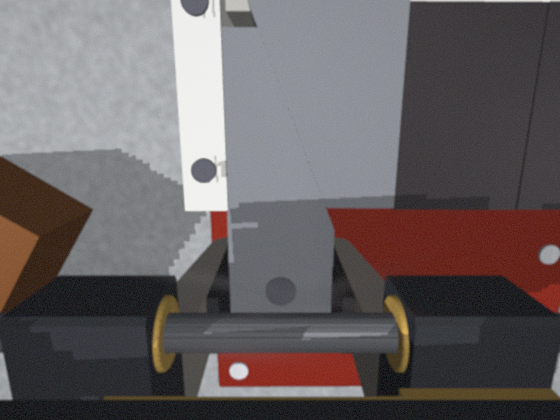

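```bash
python3 -m creep '[[0.1,0,0,0],[0.2,0,0,0],[0.2,0,0,0]]';  python3 -m creep '[[0.1,0,0,0],[0.2,0,0,0],[0.2,0,0,0]]'; python3 -m creep '[[0.1,0,0,0],[0.2,0,0,0],[0.2,0,0,0]]'
python3 - <<'E'
from h import *
plan(.581,.2025,.1056,-.0394)
cv2.imwrite("pics/w9.png",arm.read_camera("wrist"))
cv2.imwrite("pics/t9.png",cv2.resize(arm.read_camera("top")[110:260,130:300],None,fx=4,fy=4,interpolation=cv2.INTER_CUBIC))
E
```

```text
clock: 10.2
tool_pos: [0.5806, 0.2023, 0.1056]
tcp_rot: [0.001, 1.0, -0.019, -0.003]
ft_force: [-9.8, -3.8, 12.4]
finger_gap: 0.04
clock: 10.58
tool_pos: [0.5821, 0.2023, 0.1056]
tcp_rot: [0.001, 1.0, -0.019, -0.003]
ft_force: [-10.5, -4.0, 15.0]
finger_gap: 0.0395
clock: 10.95
tool_pos: [0.5827, 0.2022, 0.1056]
tcp_rot: [0.001, 1.0, -0.019, -0.005]
ft_force: [-15.7, -5.2, 18.4]
finger_gap: 0.0394
t 10.95 tcp [0.5827 0.2022 0.1056] yaw -0.0382 tilt [-0.01  -0.003 -1.   ] -> rows [-0.17 -0.02 -0.  ] twist 0.012
```

View pics/w9.png

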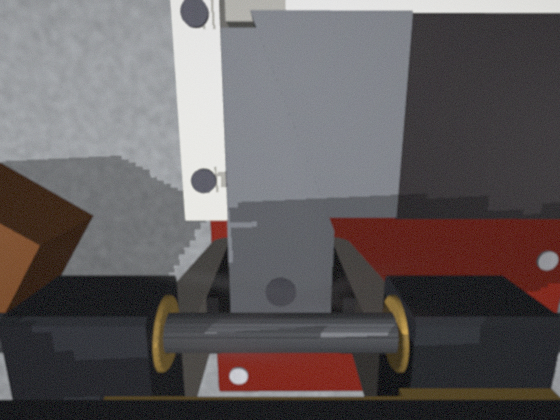

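View pics/t9.png

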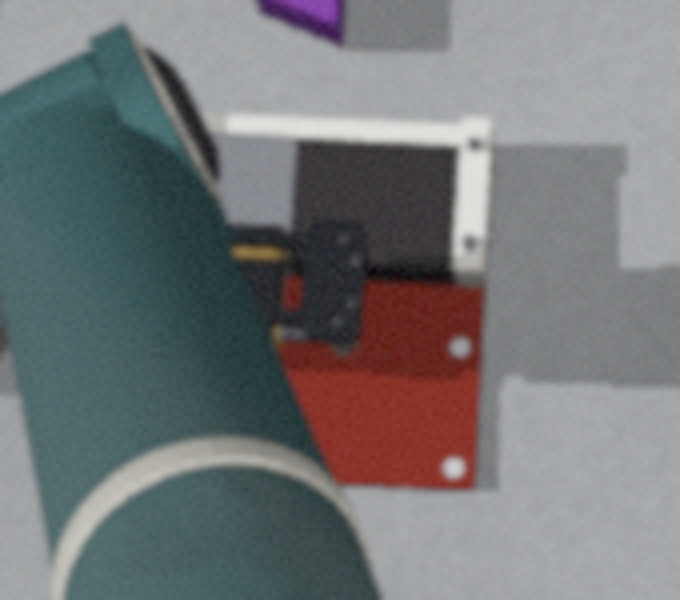

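```bash
python3 -m creep '[[0.1,0,0,0],[0.2,0,0,0],[0.2,0,0,0]]';  python3 -m creep '[[0.1,0,0,0],[0.2,0,0,0],[0.2,0,0,0]]'; python3 -m creep '[[0.15,0,0,0],[0.3,0,0,0],[0.3,0,0,0]]'
python3 - <<'E'
from h import *
plan(.581,.2025,.1056,-.0394)
cv2.imwrite("pics/w10.png",arm.read_camera("wrist"))
E
```

```text
clock: 11.42
tool_pos: [0.5833, 0.2022, 0.1055]
tcp_rot: [0.002, 1.0, -0.019, -0.006]
ft_force: [-20.2, -6.4, 21.7]
finger_gap: 0.0397
clock: 11.8
tool_pos: [0.5838, 0.2022, 0.1054]
tcp_rot: [0.002, 1.0, -0.019, -0.008]
ft_force: [-23.3, -4.9, 24.9]
finger_gap: 0.0397
clock: 12.18
tool_pos: [0.5847, 0.2023, 0.1052]
tcp_rot: [0.003, 1.0, -0.019, -0.011]
ft_force: [-28.9, -5.8, 29.5]
finger_gap: 0.0393
t 12.18 tcp [0.5847 0.2023 0.1052] yaw -0.0381 tilt [-0.021 -0.005 -1.   ] -> rows [-0.37 -0.01 -0.04] twist 0.012
```

View pics/w10.png

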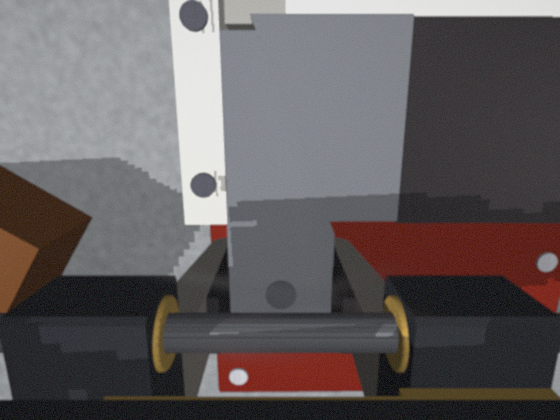

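```bash
python3 - <<'E'
from h import *
p=arm.camera_params("wrist"); g=lambda u,v,z=.055:onplane(p,(u,v),z)[:2]
d=g(280.5,293.5);a=g(228,224);j=g(333,221); yaw=-.038; ex=np.array([np.cos(yaw),np.sin(yaw)])
print(d,a,j,(a-d)@ex,(j-d)@ex,(a-d)@[-ex[1],ex[0]],(j-d)@[-ex[1],ex[0]])
E
python3 -m creep '[[-0.1,0,-0.1,0],[-0.3,0,-0.2,0],[-0.3,0,-0.2,0],[-0.3,0,-0.2,0]]'
```

```text
[0.58300409 0.20329368] [0.61204255 0.22158282] [0.61170481 0.1828821 ] 0.028322676942294928 0.029455446337876508 0.0193791320330562 -0.019306476138969495
clock: 12.72
tool_pos: [0.5843, 0.2022, 0.1053]
tcp_rot: [0.002, 1.0, -0.019, -0.008]
ft_force: [-13.9, -1.9, 8.1]
finger_gap: 0.0396
```

The dot is 28–29 mm from the gap mouth (nominal 30) and 19.4 mm from the stop side, so it is jammed within tolerance. I'll let go and lift.

```bash
python3 -m creep '[[-0.1,0,0,0],[-0.1,0,0,0],[-0.1,0,0,0],[-0.1,0,0,0],[-0.1,0,0,0]]' 0.6; python3 -m creep '[[-0.1,0,-1,0],[-0.2,0,-4,0],[-1,0,-8,0],[-4,0,-12,0],[-9,0,-14,0],[-10,0,-14,0],[-10,0,-14,0]]'
python3 - <<'E'
from h import *
plan(.581,.2025,.1056,-.0394)
import pickle; pickle.dump(arm.camera_params("wrist"),open("w11.pkl","wb"))
cv2.imwrite("pics/w11.png",arm.read_camera("wrist"))
E
```

```text
clock: 13.35
tool_pos: [0.5901, 0.2023, 0.1074]
tcp_rot: [-0.0, 1.0, -0.02, 0.0]
ft_force: [-0.1, 0.0, 0.3]
finger_gap: 0.0741
clock: 14.22
tool_pos: [0.49, 0.2063, 0.248]
tcp_rot: [-0.0, 1.0, -0.019, 0.001]
ft_force: [0.6, -0.7, -1.1]
finger_gap: 0.0736
t 14.22 tcp [0.49   0.2063 0.248 ] yaw -0.0385 tilt [ 0.001  0.    -1.   ] -> rows [ 9.09  0.03 14.25] twist 0.009
```

View pics/w11.png

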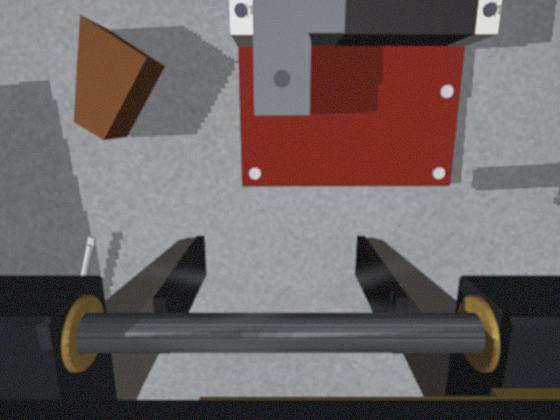

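Released: the wedge sits straight along the stop with dot at (282,78), its back end at row 115, and the plate is otherwise empty. I'll clear the arm for a top view and measure.

```bash
python3 -m creep '[[0,5,-1,0],[0,10,-2,0],[0,15,-3,0],[0,20,-4,0],[0,25,-4,0],[0,28,-4,0],[0,28,-4,0],[0,28,-4,0]]'
python3 - <<'E'
from h import *
import pickle; p=pickle.load(open("w11.pkl","rb")); g=lambda u,v,z=.055:onplane(p,(u,v),z)[:2]
d=g(282,78);e=g(253.5,35);j=g(311,34);yaw=-.036;ex=np.array([np.cos(yaw),np.sin(yaw)]);ey=np.array([-ex[1],ex[0]])
fl=g(243,186,.01);fr=g(450.5,185,.01);print("dot",d,"mouth",(e-d)@ex,(e-d)@ey,"jaw",(j-d)@ex,(j-d)@ey,"front edge",(fl-d)@ex,(fr-d)@ex,"yaw",np.arctan2(*(fl-fr)[::-1])-np.pi/2)
im=arm.read_camera("top"); cv2.imwrite("pics/t12.png",im)
cv2.imwrite("pics/t12c.png",cv2.resize(im[110:260,130:300],None,fx=4,fy=4,interpolation=cv2.INTER_CUBIC))
cv2.imwrite("pics/s12.png",cv2.resize(arm.read_camera("scene")[190:270,280:440],None,fx=4.5,fy=4.5,interpolation=cv2.INTER_CUBIC))
E
```

```text
clock: 15.28
tool_pos: [0.4796, -0.073, 0.2869]
tcp_rot: [-0.0, 1.0, -0.019, -0.0]
ft_force: [0.3, -0.3, 0.3]
finger_gap: 0.0735
dot [0.58257517 0.20308949] mouth 0.028077026723458586 0.019559158620811232 jaw 0.02863168103416732 -0.019925065479669418 front edge -0.08560188600657356 -0.08498837199941675 yaw -0.032627992049963916
```

View pics/t12.png

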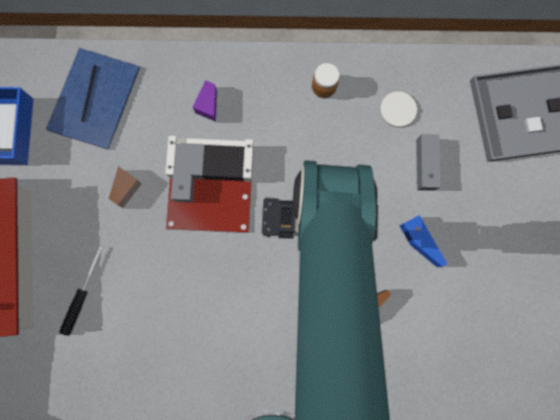

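View pics/t12c.png

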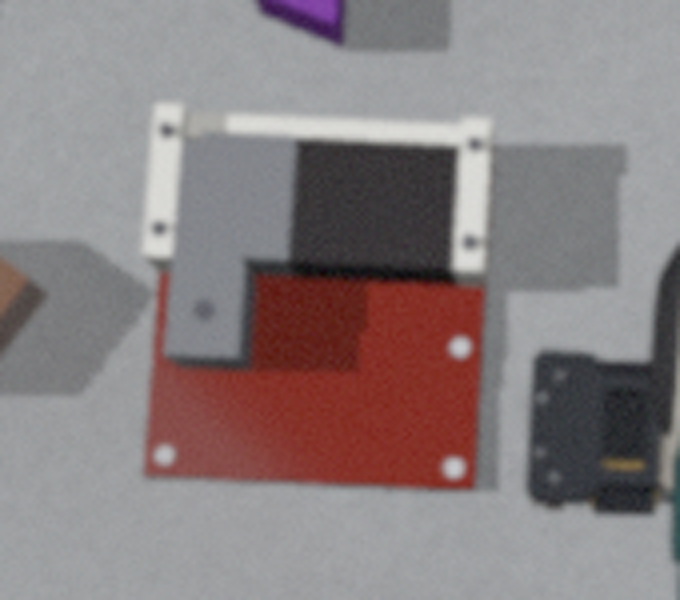

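View pics/s12.png

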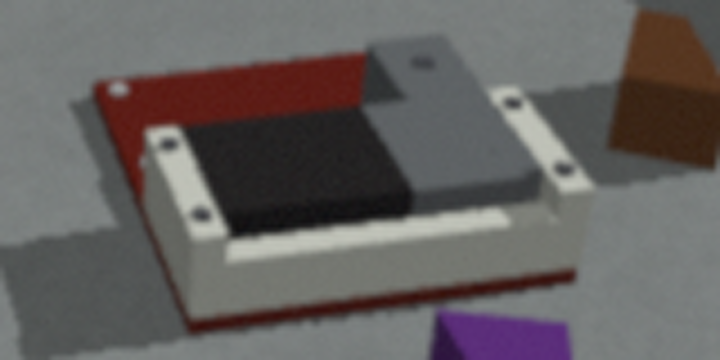

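No gaps are left in the row and the tops are flush. The head is about 0–2 mm past home, and the spacer is still at (429,162). I'm handing in.

```bash
python3 -c "
from workcell import arm
print(arm.get_state()['clock'], arm.sign_off())"
```

```text
the job is handed in; nothing more can be done
15.375 None
```

I gripped the grey taper wedge across its head and put its narrow end into the gap against the fixed stop. I then drove it along the plate until it jammed at about 29 N, let go, cleared the arm and handed in at 15.4 s.

**Last checks**
- **Wedge along x:** its head is about 0–2 mm past its jammed place. It reads 85 mm from the plate's front edge (nominal 85) and 28–29 mm from the gap mouth (nominal 30).
- **Wedge sideways and flat:** its straight side lies along the stop. The head's centre is 19.6 mm from the stop (nominal 20), and the tops look flush.
- **Row:** no gaps are visible in the top or scene pictures. I judged the end block's place from that; I did not measure it against its tight place.
- **Spacer bar:** still at the same pixel as at the start, (429,162).
- **Robot:** touching nothing.

**Disagreement:** the first top-camera estimate of the nest's y position was about 4–5 mm off from the close wrist views. I corrected this by moving the wedge sideways until it lay against the stop.

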